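# Stack the vial trays on the stacking base

## Robot

A 6-joint arm with a two-finger parallel gripper is mounted at the origin on the work surface. World frame = base frame: x ahead of the robot, y to its left, z up, the work surface at z = 0. Lengths are in m, angles in rad, forces in N, time in s.
With the tool pointing down it reaches from about 0.3 to 0.875 m from the base axis. Payload 6.4 kg.
Tool frame: the origin (TCP) lies on the centre line of the jaws, within the pads' length; the fingertips stand 25 mm ahead of it and the grasp point (between the pads) lies 6 mm ahead of it; z points along the fingers, y is the line along which they close (so a half turn about z gives the same grasp; the last joint's range is limited). The gripper opens to 85 mm and grips with 20 to 120 N. Pads are 22 mm wide; open, the fingers measure 114 mm over their backs; the gripper's body (76 mm by 85 mm) begins 54 mm behind the grasp point. The pads swing forward as they close: fully open they stand 13 mm farther back than shut.
Start: joints at [-1.388, 0.181, 1.607, -0, 1.354, -0.206], TCP at [0.218, -0.532, 0.256] pointing down, gripper open.
Joint ranges: [-2.99, 2.99], [-0.89, 2.07], [0.3, 2.58], [-1.14, 4.28], [0, 2.63], [-3.12, 3.12]. Speed limits (rad/s): [2.57, 2.57, 3.01, 3.14, 3.14, 3.14].

## Interface

Orientations are given as a unit quaternion [w, x, y, z].
In Python, from bench import get_obs, camera, hand_in, spot_in gives the robot as it stands.
- The arm moves only by the shell command python3 -m jog 'ROWS'. ROWS is JSON, one flat list of numbers, 7 for each row, row after row: the shift along the tool's x, y, z in m, then the turn, a rotation vector about the tool's x, y, z in rad, then the closure, from 0 (fully open) to 1 (shut). A call has 1 to 20 rows; each row is the pose to reach, as a shift and turn from the pose commanded when the call began, along the tool's axes at that moment; what a row does not reach only later rows make up. A row lasts 1/8 s, in which the tool goes at most 62.5 mm and 10.7 degrees, less where a joint would pass 70% of its speed; a pose out of reach is approached as far as the arm can. A call with a gripper value outside its range is refused whole. The fingers move at their own pace and stop on an object; the grip force is fixed at half the most. Time passes only in rows, so rows that repeat a pose let the fingers close. It gives the time, the measured TCP pose, the force, the opening and the grip force at its end, in the units of the state.
- get_obs(): the state, without advancing time (a new reading comes with each control period).
- camera(name): name is "scene" or "top"; returns a dict with "frame" (480x640x3 uint8, red, green, blue), "mtx" (3x3 intrinsics, pixels), "extrinsics" (4x4, takes a point from camera to world coordinates). Camera axes: x right, y up, looking along -z (the intrinsics and any distortion apply to the point x, -y, -z); pixel columns grow to the right and rows downward; lengths in m; the calibration is good to about 2 mm. A picture is of the moment at which its call begins. There is no depth.
- hand_in(): hands the job in; it is judged then, once.
Trained networks look in a picture, given as the dict that the camera call returned (one of the last four; its "shot" number tells which), for a name from the list of things; names that differ only in an ending like _2 or _b are one class to them, and where a whole thing is asked for, a point or a joint stands for the part that bears it (a point fixed in the world has none). Each returns a list of dicts, best first, with "confidence" (0 to 1); they miss things now and then, are a little off and sometimes report something else, mostly with a low value. They report only what shows in the picture. A call takes as long as a camera call.
- spot_in(picture, name): "xyz" ([x, y, z] in m, in world coordinates, good to about 4 mm: the middle of the surface that is visible of it).
The state is a dict: "time_s": time; "q": joint angles; "dq": joint speeds; "joint_efforts": joint torques, N m; "eef_pos": TCP position; "eef_rot": TCP orientation; "wrist_force": force on the tool from outside, world axes, zero at the start; "torque": the same for the moment, N m; "opening": opening from 0.0 (shut) to 1.0 (fully open); "grasp_force": force on a finger pad.
Only numpy, scipy, OpenCV 4.12 (cv2) and the standard library are available. Lean on these libraries where they do the work, as an engineer would, in place of code of your own. Each camera call takes 0.05 s, during which the arm holds its last target. There are 200 camera calls.

## Task

Stack the vial trays squarely on the steel stacking base: the deep tray of large vials at the bottom, on it the full tray of small vials, then the part-filled tray of small vials, and last the cover, one after another, each with its feet fully home inside the rim of the one below. Carry everything level, set it down rather than drop it, and leave the two stray vials and the label roll where they are.

Things in the scene. Friction and masses are not known exactly. Their poses are not given: they have to be found in the camera images.
- tray_large: Deep tray with 8 large vials (24 mm, 2 rows of 4) fixed in it. Grey, 124 (its x) x 60 mm (y), same either way round, 62 mm high, walls 3 mm, caps 8 mm below the rim. 4 tapered corner feet, 6 mm high, drop inside the rim below (play 2.5 mm, self-centring within 4). Origin: middle, at the feet's tips, z up. Seated: origin 14 mm above the base's origin. 0.26 kg; grip across the 60 mm width.
- tray_full: Tray full of small vials (16 mm, 3 rows of 6) fixed in it. Grey, 124 (its x) x 60 mm (y), same either way round, 52 mm high, walls 3 mm, caps 8 mm below the rim. 4 tapered corner feet, 6 mm high, drop inside the rim below (play 2.5 mm, self-centring within 4). Origin: middle, at the feet's tips, z up. Seated: origin 56 mm above tray_large's. 0.21 kg; grip across the 60 mm width.
- tray_part: Same tray part-filled: 7 small vials at its -x end, 11 dark empty sockets. Grey, 124 (its x) x 60 mm (y), same either way round, 52 mm high, walls 3 mm, caps 8 mm below the rim. 4 tapered corner feet, 6 mm high, drop inside the rim below (play 2.5 mm, self-centring within 4). Origin: middle, at the feet's tips, z up. Seated: origin 46 mm above tray_full's. 0.14 kg; grip across the 60 mm width.
- cover: Cover: flat plate, 6 to 10 mm above its origin; grip rib 60 mm long (x), 14 mm thick (y), top at 33 mm. Grey, 124 (its x) x 60 mm (y), same either way round, 4 tapered corner feet, 6 mm high, drop inside the rim below (play 2.5 mm, self-centring within 4). Origin: middle, at the feet's tips, z up. Seated: origin 46 mm above tray_part's. 0.08 kg; grip across the rib, tips above the plate.
- base: Stacking base, steel, fixed, to the robot's left or right (an open carton stands on the other side): plate 150 (x) x 86 mm (y), top at 8 mm, with an upright rim 124 x 60 mm outside, 3 mm thick, top at 20 mm, into which a tray's feet fit. Origin: middle of the underside, on the table; z up.
- vial_a: Stray large glass vial standing loose on the bench among the trays, 24 mm across, 45 mm high; leave it. Origin: middle of its foot.
- vial_b: Another stray large vial standing loose nearer the robot, 24 mm across, 45 mm high; leave it. Origin: middle of its foot.
- label_roll: Roll of blank white labels, loose, standing on its flat side: 72 mm across, 50 mm high; leave it. Origin: middle of its underside.

How it is judged:
On the way, in this order (a step that is already met when the one before it is completed fails the run):
1. the large-vial tray sits home on the stacking base, released (z of tray_large in the frame of base between 0.011 and 0.017 m and x of tray_large in the frame of base between -0.005 and 0.005 m and y of tray_large in the frame of base between -0.005 and 0.005 m and angle between the x axis of tray_large and the x axis of base, either way round below 0.08 rad and angle between tray_large's own z axis and vertical below 0.06 rad and contact force between the fingers and tray_large below 0.1 N), for 0.2 s.
2. the full small-vial tray sits home on the large-vial tray, released (z of tray_large in the frame of base between 0.011 and 0.017 m and x of tray_large in the frame of base between -0.005 and 0.005 m and y of tray_large in the frame of base between -0.005 and 0.005 m and angle between the x axis of tray_large and the x axis of base, either way round below 0.08 rad and angle between each of tray_large, tray_full's own z axis and vertical below 0.06 rad and z of tray_full in the frame of tray_large between 0.053 and 0.059 m and x of tray_full in the frame of tray_large between -0.005 and 0.005 m and y of tray_full in the frame of tray_large between -0.005 and 0.005 m and angle between the x axis of tray_full and the x axis of tray_large, either way round below 0.08 rad and contact force between the fingers and tray_full below 0.1 N), for 0.2 s.
3. the part-filled tray sits home on the full tray, released (z of tray_large in the frame of base between 0.011 and 0.017 m and x of tray_large in the frame of base between -0.005 and 0.005 m and y of tray_large in the frame of base between -0.005 and 0.005 m and angle between the x axis of tray_large and the x axis of base, either way round below 0.08 rad and angle between each of tray_large, tray_full, tray_part's own z axis and vertical below 0.06 rad and z of tray_full in the frame of tray_large between 0.053 and 0.059 m and x of tray_full in the frame of tray_large between -0.005 and 0.005 m and y of tray_full in the frame of tray_large between -0.005 and 0.005 m and angle between the x axis of tray_full and the x axis of tray_large, either way round below 0.08 rad and z of tray_part in the frame of tray_full between 0.043 and 0.049 m and x of tray_part in the frame of tray_full between -0.005 and 0.005 m and y of tray_part in the frame of tray_full between -0.005 and 0.005 m and angle between the x axis of tray_part and the x axis of tray_full, either way round below 0.08 rad and contact force between the fingers and tray_part below 0.1 N), for 0.2 s.
At the end, for the whole second after the job is handed in: On the base, bottom to top: large-vial tray, full tray, part-filled tray, cover; each within 3 mm of fully seated height, 5 mm sideways along each axis and 0.08 rad of the one below (either way round), tilted under 0.06 rad; released, at rest (all of step 3 and contact force between the fingers and tray_large below 0.1 N and contact force between the fingers and tray_full below 0.1 N and z of cover in the frame of tray_part between 0.043 and 0.049 m and x of cover in the frame of tray_part between -0.005 and 0.005 m and y of cover in the frame of tray_part between -0.005 and 0.005 m and angle between the x axis of cover and the x axis of tray_part, either way round below 0.08 rad and angle between cover's own z axis and vertical below 0.06 rad and contact force between the fingers and cover below 0.1 N and linear speed of each of tray_large, tray_full, tray_part, cover below 0.02 m/s and angular speed of each of tray_large, tray_full, tray_part, cover below 0.2 rad/s); the robot touches nothing.
It fails at once if a tray or the cover is tipped by more than about 25 degrees (angle between any of tray_large, tray_full, tray_part, cover's own z axis and vertical above 0.45 rad).
It fails at once if a tray or the cover is dropped (falls freely by more than about 25 mm) ((linear speed of tray_large above 0.7 m/s and contact force between the fingers and tray_large below 0.05 N) or (linear speed of tray_full above 0.7 m/s and contact force between the fingers and tray_full below 0.05 N) or (linear speed of tray_part above 0.7 m/s and contact force between the fingers and tray_part below 0.05 N) or (linear speed of cover above 0.7 m/s and contact force between the fingers and cover below 0.05 N)).
It fails at once if a stray vial or the label roll is moved by more than 20 mm or knocked over (distance of any of vial_a, vial_b, label_roll from where it was at the start of the episode above 0.02 m or angle between any of vial_a, vial_b, label_roll's own z axis and vertical above 0.4 rad).
It also fails if it takes over 122 s, if anything falls off the work surface, if the arm or the gripper's body presses on something with over 40 N, if the wrist force passes 120 N, or if a joint passes its speed limit or range.

## Working session

There is one attempt and no reset: what is moved stays moved. The work goes in short steps, Python scripts to look and compute and a shell command to move; the robot and the scene stay as the last step left them, time stands still between calls to the robot, and variables do not carry over. Pictures are saved under pics/ and viewed, at most 14 in all, crops included, and the job is handed in when it is done.

```bash
mkdir -p pics; ls; python3 - <<'E'
from bench import *
import cv2,pickle
for n in("top","scene"):
    c=camera(n);cv2.imwrite(f"pics/{n}0.png",c["frame"][:,:,::-1]);pickle.dump(c,open(n+"0.pkl","wb"))
    print(n,c["mtx"].tolist(),c["extrinsics"].round(3).tolist(),[k for k in c])
    if n=="top":
        for t in "tray_large tray_full tray_part cover base vial_a label_roll".split():
            print(t,[([round(v,3) for v in d["xyz"]],round(d["confidence"],2)) for d in spot_in(c,t)])
print(get_obs())
E
```

```text
pics
top [[506.1489208325375, 0.0, 317.71258472671616], [0.0, 506.1489208325375, 244.86574845075643], [0.0, 0.0, 1.0]] [[0.07, 0.977, -0.2, 0.286], [-0.998, 0.068, -0.017, -0.009], [-0.003, 0.201, 0.98, 1.088], [0.0, 0.0, 0.0, 1.0]] ['frame', 'mtx', 'extrinsics', 'shot']
tray_large [([0.447, 0.08, 0.054], 0.79)]
tray_full [([0.64, 0.105, 0.04], 0.93)]
tray_part [([0.642, -0.108, 0.03], 0.88)]
cover [([0.434, -0.097, 0.009], 0.85)]
base [([0.519, -0.333, 0.006], 0.84)]
vial_a [([0.325, 0.216, 0.041], 0.54)]
label_roll [([0.639, 0.107, 0.039], 0.69), ([0.694, -0.247, 0.052], 0.66), ([0.643, -0.106, 0.032], 0.64)]
scene [[492.26496904289434, 0.0, 316.3188089142575], [0.0, 492.26496904289434, 237.73287627730875], [0.0, 0.0, 1.0]] [[-0.635, -0.454, 0.625, 1.086], [0.773, -0.376, 0.511, 0.469], [0.003, 0.807, 0.59, 0.575], [0.0, 0.0, 0.0, 1.0]] ['frame', 'mtx', 'extrinsics', 'shot']
{'time_s': 0.45, 'q': array([-1.38828878e+00,  1.80865284e-01,  1.60708727e+00,  2.61613013e-05,
        1.35378967e+00, -2.06327836e-01]), 'dq': array([-0.00165689, -0.0016611 , -0.00204645,  0.0002852 , -0.0003402 ,
       -0.00123844]), 'joint_efforts': array([-6.74260045e-04, -4.44367862e+01, -3.51269031e+01, -2.07679141e-04,
        2.58619148e-03,  3.14197462e-05]), 'eef_pos': array([ 0.21799236, -0.53204669,  0.25620948]), 'eef_rot': array([-7.46281546e-05,  9.81160877e-01,  1.93192464e-01,  1.36634307e-05]), 'wrist_force': array([ 0.43235691, -0.62971984, -0.56524468]), 'torque': array([-0.02547124,  0.03913704,  0.03553641]), 'grasp_force': 0.0, 'opening': 1.0015912308510662}
```

View pics/top0.png

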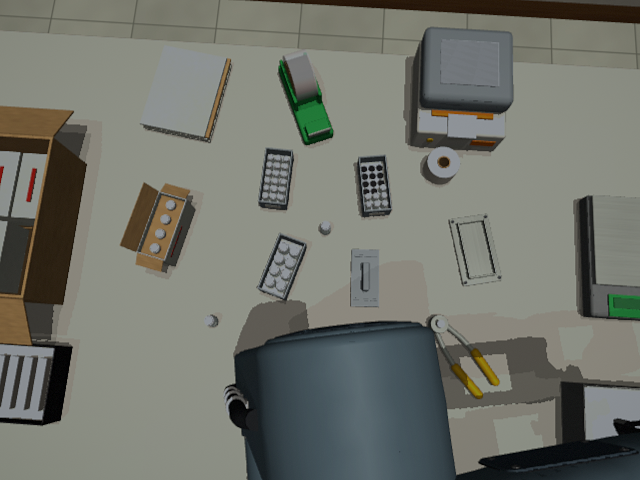

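View pics/scene0.png

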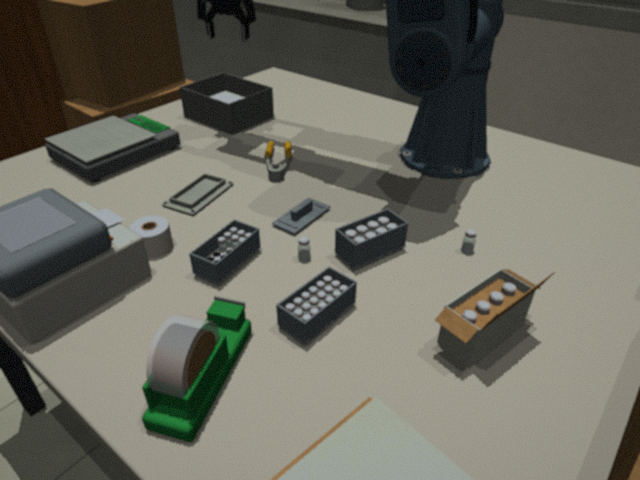

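Top view: large tray at about (283,267), full (276,179), part (374,185), cover (365,277), base (475,248), roll (441,164), vials (325,228) and (211,321). I'll zoom in to pick out the rim corners.

```bash
python3 - <<'E'
import cv2
i=cv2.imread("pics/top0.png")
cv2.imwrite("pics/cA.png",cv2.resize(i[140:310,250:400],None,fx=3.5,fy=3.5,interpolation=cv2.INTER_CUBIC))
cv2.imwrite("pics/cB.png",cv2.resize(i[200:300,435:515],None,fx=6,fy=6,interpolation=cv2.INTER_CUBIC))
E
```

```text
(no output)
```

View pics/cA.png

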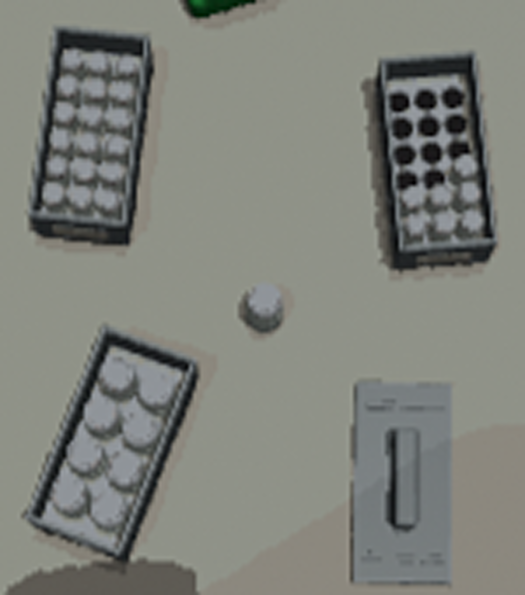

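View pics/cB.png

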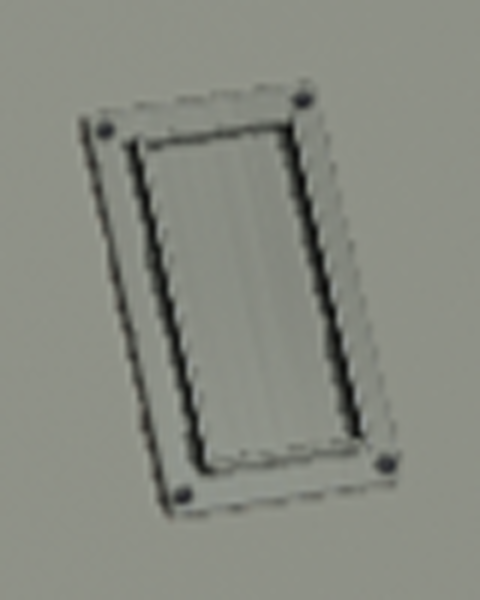

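Crop A (3.5x) shows the rims: full (57,30)-(129,223), part (380,61)-(494,240), large (107,330)-(123,552), cover (357,382)-(449,582). Crop B (6x) shows the base plate corners at (83,117), (310,85), (397,483), (168,514).

```bash
cat > fit.py <<'E'
import numpy as np,pickle
from scipy.optimize import least_squares
def proj(c,P):
    T=c["extrinsics"];p=(P-T[:3,3])@T[:3,:3];p=p*[1,-1,-1]
    u=p@c["mtx"].T;return u[:,:2]/u[:,2:]
def ray(c,uv,z):
    T=c["extrinsics"];d=np.linalg.inv(c["mtx"])@[*uv,1];d=T[:3,:3]@(d*[1,-1,-1]);o=T[:3,3]
    return o+d*(z-o[2])/d[2]
def rect(c,uv,z,L,W,sides=True):
    """uv: image corners TL,TR,BR,BL of the rectangle; long sides TR-BR and TL-BL. gives x,y,yaw(deg), residual px"""
    uv=np.array(uv,float);w=np.array([ray(c,p,z) for p in uv]);m=w.mean(0);d=w[0]+w[1]-w[2]-w[3]
    def pts(v):
        a=np.array([np.cos(v[2]),np.sin(v[2])]);b=np.array([-a[1],a[0]])
        q=[v[:2]+s*a*L/2+t*b*W/2 for s,t in((1,1),(1,-1),(-1,-1),(-1,1))]
        return np.c_[q,np.full(4,z)]
    f=lambda v:(proj(c,pts(v))-uv).ravel()
    r=least_squares(f,[m[0],m[1],np.arctan2(d[1],d[0])],x_scale=[.1,.1,1])
    return r.x[:2].round(4),round(float(np.degrees(r.x[2])),2),r.fun.round(1)
E
python3 - <<'E'
from fit import *
c=pickle.load(open("top0.pkl","rb"))
A=lambda l:(np.array(l)+.5)/3.5-.5+[250,140]
B=lambda l:(np.array(l)+.5)/6-.5+[435,200]
print("full",rect(c,A([(57,30),(149,36),(129,223),(33,217)]),.052,.124,.06))
print("part",rect(c,A([(380,61),(474,54),(494,240),(396,249)]),.052,.124,.06))
print("large",rect(c,A([(107,330),(197,368),(123,552),(29,517)]),.062,.124,.06))
print("cover",rect(c,A([(357,382),(451,383),(449,582),(352,583)]),.010,.124,.06))
print("base",rect(c,B([(83,117),(310,85),(397,483),(168,514)]),.008,.15,.086))
print("rim",rect(c,B([(128,140),(292,120),(360,440),(200,472)]),.020,.124,.06))
E
```

```text
full (array([0.6433, 0.1089]), -1.13, array([-0.6, -0.9,  0.5, -0.3,  0.4,  1. , -0.2,  0.2]))
part (array([ 0.6423, -0.1027]), 8.15, array([-0.5, -0.9,  0.2, -0.8,  0.2,  1.1,  0. ,  0.5]))
large (array([0.4473, 0.0778]), -17.35, array([ 0. , -1. ,  1.1, -1.6, -0.3,  1.6, -0.8,  0.9]))
cover (array([ 0.4425, -0.0961]), 2.35, array([-0.6, -0.3,  0.2,  0.2,  0.5,  0.6, -0.1, -0.5]))
base (array([ 0.521 , -0.3312]), 12.4, array([-0.2, -0.3,  0.3, -0.5,  0.6,  0. , -0.6,  0.7]))
rim (array([ 0.5207, -0.3296]), 12.52, array([-0.1, -0.5, -0.3, -1.1,  0.7,  1.4, -0.3,  0.2]))
```

```bash
cat > go.py <<'E'
import sys,numpy as np
from bench import get_obs
from scipy.spatial.transform import Rotation as R
o=get_obs();r=R.from_quat(np.roll(o["eef_rot"],-1))
def d(x,y,z,yaw):
    a=np.radians(yaw);c,s=np.cos(a),np.sin(a)
    T=R.from_matrix(np.array([[c,s,0],[s,-c,0],[0,0,-1]]))
    print("shift",r.inv().apply(np.array([x,y,z])-o["eef_pos"]).round(4),"turn",(r.inv()*T).as_rotvec().round(4))
m=r.as_matrix();print("t",round(o["time_s"],2),"pos",o["eef_pos"].round(4),"yaw",np.degrees(np.arctan2(m[1,0],m[0,0])).round(2),"tilt",np.degrees(np.arccos(-m[2,2])).round(2),"F",o["wrist_force"].round(1),"open",round(o["opening"],3),"grip",round(o["grasp_force"],1))
for k in sys.argv[1:]: d(*map(float,k.split(",")))
E
python3 go.py .4473,.0778,.2,-17.35
```

```text
t 0.45 pos [ 0.218  -0.532   0.2562] yaw 22.28 tilt 0.01 F [ 0.4 -0.6 -0.6] open 1.002 grip 0.0
shift [ 0.4434 -0.4774  0.0563] turn [-2.000e-04 -0.000e+00  6.916e-01]
```

```bash
python3 -m jog '[0.022,-0.024,0.003,0,0,0.035,0, 0.055,-0.06,0.007,0,0,0.087,0, 0.089,-0.095,0.011,0,0,0.138,0, 0.122,-0.131,0.015,0,0,0.19,0, 0.155,-0.167,0.02,0,0,0.242,0, 0.188,-0.203,0.024,0,0,0.294,0, 0.222,-0.239,0.028,0,0,0.346,0, 0.255,-0.275,0.032,0,0,0.398,0, 0.288,-0.31,0.037,0,0,0.45,0, 0.322,-0.346,0.041,0,0,0.501,0, 0.355,-0.382,0.045,0,0,0.553,0, 0.384,-0.413,0.049,0,0,0.6,0, 0.41,-0.442,0.052,0,0,0.64,0, 0.43,-0.463,0.055,0,0,0.67,0, 0.4434,-0.4774,0.0563,0,0,0.6916,0, 0.4434,-0.4774,0.0563,0,0,0.6916,0, 0.4434,-0.4774,0.0563,0,0,0.6916,0]'; python3 go.py .4473,.0778,.048,-17.35
```

```text
time_s: 2.58
eef_pos: [0.4471, 0.0774, 0.2]
eef_rot: [0.0, 0.989, -0.151, -0.0]
wrist_force: [0.7, -0.5, 0.4]
opening: 0.996
grasp_force: 0.0
t 2.58 pos [0.4471 0.0774 0.2   ] yaw -17.32 tilt 0.02 F [ 0.7 -0.5  0.4] open 0.996 grip 0.0
shift [ 0.     -0.0005  0.152 ] turn [0.0004 0.0001 0.0005]
```

```bash
python3 -m jog '[0,0,0.03,0,0,0,0, 0,0,0.06,0,0,0,0, 0,0,0.085,0,0,0,0, 0,0,0.105,0,0,0,0, 0,0,0.12,0,0,0,0, 0,0,0.135,0,0,0,0, 0,0,0.147,0,0,0,0, 0,0,0.152,0,0,0,0, 0,0,0.152,0,0,0,0]'; python3 - <<'E'
from bench import *
import cv2
c=camera("scene");cv2.imwrite("pics/s1.png",cv2.resize(c["frame"][130:330,230:490,::-1],None,fx=3,fy=3,interpolation=cv2.INTER_CUBIC))
E
```

```text
time_s: 3.7
eef_pos: [0.4472, 0.0778, 0.0478]
eef_rot: [0.0, 0.989, -0.151, -0.0]
wrist_force: [0.5, -1.1, -0.7]
opening: 1.0
grasp_force: 0.0
```

View pics/s1.png

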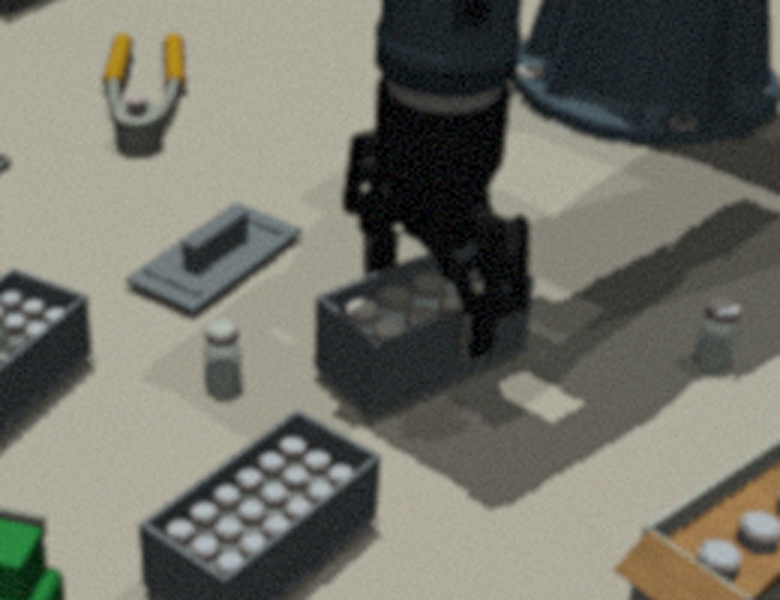

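```bash
python3 - <<'E'
from fit import *
from bench import camera
c=camera("scene");a=np.radians(-17.35);u=np.array([np.cos(a),np.sin(a),0]);v=np.array([-u[1],u[0],0]);o=np.array([.4473,.0778,0])
P=lambda s,t,z:o+s*u+t*v+[0,0,z]
pts=np.array([P(.062,.03,.062),P(.062,-.03,.062),P(-.062,.03,.062),P(-.062,-.03,.062),P(.062,.03,.006),P(0,.05,.026),P(0,.0425,.026)])
print(((proj(c,pts)-[230,130])*3).round(0))
print(((proj(c,np.array([[.6433+.5*0,.1089,.052]]))-[230,130])*3).round())
E
```

```text
[[374. 344.]
 [315. 294.]
 [536. 278.]
 [473. 233.]
 [370. 418.]
 [474. 374.]
 [466. 368.]]
[[262. 488.]]
```

```bash
python3 -m jog '[0,0,0,0,0,0,0.5, 0,0,0,0,0,0,0.7, 0,0,0,0,0,0,0.9, 0,0,0,0,0,0,1, 0,0,0,0,0,0,1, 0,0,0,0,0,0,1, 0,0,0,0,0,0,1]'; python3 go.py
```

```text
time_s: 4.68
eef_pos: [0.4478, 0.0777, 0.0487]
eef_rot: [-0.0, 0.989, -0.151, 0.001]
wrist_force: [-0.4, 0.2, 6.6]
opening: 0.696
grasp_force: 63.4
t 4.67 pos [0.4478 0.0777 0.0487] yaw -17.34 tilt 0.06 F [-0.4  0.2  6.6] open 0.696 grip 63.4
```

```bash
python3 -m jog '[0,0,-0.004,0,0,0,1, 0,0,-0.01,0,0,0,1, 0,0,-0.02,0,0,0,1, 0,0,-0.04,0,0,0,1, 0,0,-0.06,0,0,0,1, 0,0,-0.08,0,0,0,1, 0,0,-0.1,0,0,0,1, 0,0,-0.11,0,0,0,1, 0,0,-0.11,0,0,0,1]'; python3 go.py .521,-.3305,.158,12.4; python3 - <<'E'
from bench import *
import cv2
c=camera("scene");cv2.imwrite("pics/s2.png",cv2.resize(c["frame"][80:330,230:490,::-1],None,fx=2.4,fy=2.4,interpolation=cv2.INTER_CUBIC))
E
```

```text
time_s: 5.8
eef_pos: [0.4478, 0.0777, 0.1587]
eef_rot: [-0.0, 0.989, -0.151, 0.001]
wrist_force: [0.5, -0.5, -3.4]
opening: 0.696
grasp_force: 65.0
t 5.8 pos [0.4478 0.0777 0.1587] yaw -17.35 tilt 0.1 F [ 0.5 -0.5 -3.4] open 0.696 grip 65.0
shift [0.1916 0.3678 0.0009] turn [ 1.000e-04 -1.800e-03 -5.192e-01]
```

View pics/s2.png

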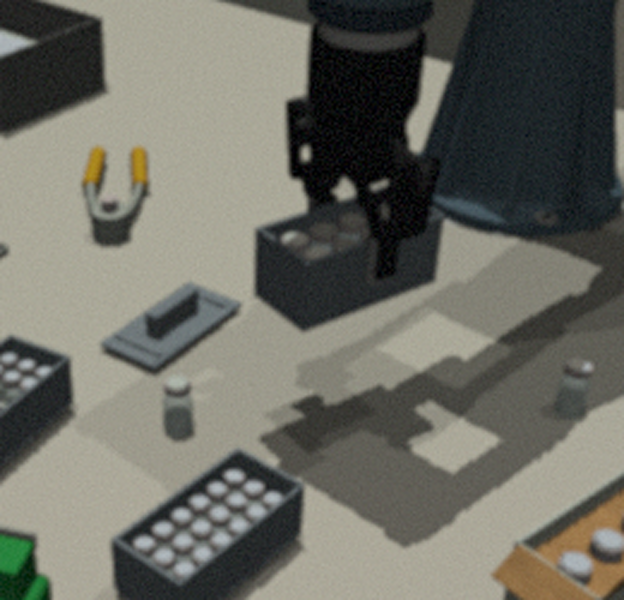

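Tray is held level. Rim corners in this crop: (257,233), (305,264) and the far one at about (440,213). I'll work out where the tray sits in the gripper.

```bash
python3 - <<'E'
from fit import *
from bench import camera
c=camera("scene");a=np.radians(-17.35);u=np.array([np.cos(a),np.sin(a),0]);v=np.array([-u[1],u[0],0])
for o,zz in ((np.array([.4478,.0777,0]),.11),):
  for p,n in (((257,233),(.062,-.03)),((305,264),(.062,.03)),((440,213),(-.062,.03))):
    w=ray(c,np.array(p)/2.4+[230,80],.062+zz)-o
    print(n,(w@u).round(4),(w@v).round(4))
t=camera("top");import cv2
cv2.imwrite("pics/t2.png",cv2.resize(t["frame"][180:330,220:400,::-1],None,fx=3.5,fy=3.5,interpolation=cv2.INTER_CUBIC))
E
```

```text
(0.062, -0.03) 0.066 -0.022
(0.062, 0.03) 0.0634 0.0299
(-0.062, 0.03) -0.0609 0.0254
```

View pics/t2.png

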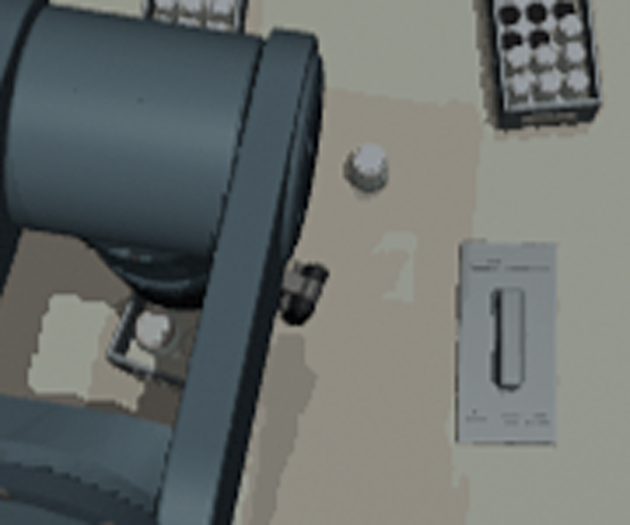

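```bash
python3 - <<'E'
from fit import *
c=pickle.load(open("top0.pkl","rb"));a=np.radians(-17.35);u=np.array([np.cos(a),np.sin(a),0]);v=np.array([-u[1],u[0],0])
w=ray(c,(250.9,281.4),.172)-[.4478,.0777,0];print(w@u,w@v)
E
python3 go.py .521,-.3305,.158,12.4
```

```text
-0.06231312308332061 0.02813103370334121
t 5.95 pos [0.4467 0.0778 0.1572] yaw -17.35 tilt 0.09 F [-0.7  0.6 -1.8] open 0.697 grip 65.0
shift [ 0.1927  0.3676 -0.001 ] turn [-1.000e-04  1.500e-03 -5.193e-01]
```

```bash
python3 -m jog '[0.004,0.007,0,0,0,-0.01,1, 0.012,0.022,0,0,0,-0.03,1, 0.023,0.044,0,0,0,-0.06,1, 0.037,0.07,0,0,0,-0.1,1, 0.053,0.1,0,0,0,-0.14,1, 0.069,0.132,0,0,0,-0.185,1, 0.085,0.163,0,0,0,-0.23,1, 0.101,0.194,0,0,0,-0.275,1, 0.117,0.225,0,0,0,-0.32,1, 0.133,0.255,0,0,0,-0.36,1, 0.149,0.285,0,0,0,-0.4,1, 0.163,0.312,0,0,0,-0.44,1, 0.174,0.334,0,0,0,-0.475,1, 0.183,0.351,0,0,0,-0.5,1, 0.189,0.362,0,0,0,-0.513,1, 0.192,0.3677,0,0,0,-0.519,1, 0.192,0.3677,0,0,0,-0.519,1, 0.192,0.3677,0,0,0,-0.519,1]'; python3 go.py .521,-.3305,.082,12.4;  python3 - <<'E'
from bench import *
import cv2
c=camera("scene");cv2.imwrite("pics/s3.png",cv2.resize(c["frame"][70:270,130:350,::-1],None,fx=3,fy=3,interpolation=cv2.INTER_CUBIC))
E
```

```text
time_s: 8.2
eef_pos: [0.5209, -0.3298, 0.1579]
eef_rot: [-0.0, 0.994, 0.108, -0.0]
wrist_force: [-0.4, 1.0, -2.2]
opening: 0.695
grasp_force: 64.9
t 8.2 pos [ 0.5209 -0.3298  0.1579] yaw 12.41 tilt 0.03 F [-0.4  1.  -2.2] open 0.695 grip 64.9
shift [-0.      0.0008  0.0759] turn [-0.0005  0.0002  0.0002]
```

View pics/s3.png

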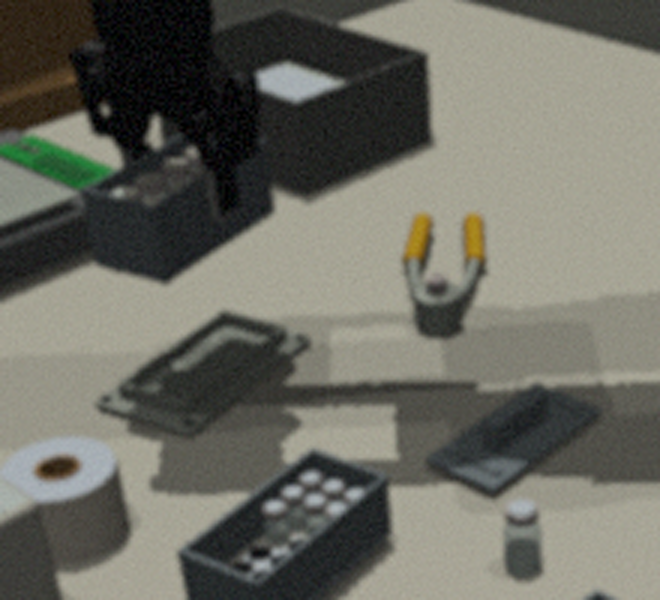

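```bash
python3 - <<'E'
from fit import *
from bench import camera
c=camera("scene")
S=lambda l:(np.array(l)+.5)/3-.5+[130,70]
a=np.radians(12.4);u=np.array([np.cos(a),np.sin(a),0]);v=np.array([-u[1],u[0],0]);o=np.array([.521,-.3305,0])
for p,n in (((98,403),(.075,-.043)),((190,434),(.075,.043)),((308,340),(-.075,.043)),((222,313),(0,0))):
    w=ray(c,S([p])[0],.008 if n[0] else .02)-o; print(n,(w@u).round(4),(w@v).round(4))
h=.11+.062
for p in ((82,193),(165,227),(272,163)):
    w=ray(c,S([p])[0],h)-o; print("tray",(w@u).round(4),(w@v).round(4))
E
```

```text
(0.075, -0.043) 0.0732 -0.0423
(0.075, 0.043) 0.0752 0.0418
(-0.075, 0.043) -0.0706 0.0393
(0, 0) -0.0578 -0.0306
tray 0.0684 -0.0215
tray 0.0835 0.0588
tray -0.0277 0.0592
```

```bash
python3 -m jog '[0,0.0007,0.01,0,0,0,1, 0,0.0007,0.025,0,0,0,1, 0,0.0007,0.04,0,0,0,1, 0,0.0007,0.055,0,0,0,1, 0,0.0007,0.067,0,0,0,1, 0,0.0007,0.074,0,0,0,1, 0,0.0007,0.076,0,0,0,1, 0,0.0007,0.076,0,0,0,1]'; python3 go.py .521,-.3305,.0627,12.4;  python3 - <<'E'
from fit import *
from bench import *
import cv2
c=camera("scene");f=np.ascontiguousarray(c["frame"][:,:,::-1])
a=np.radians(12.4);u=np.array([np.cos(a),np.sin(a),0]);v=np.array([-u[1],u[0],0])
o=get_obs()["eef_pos"]*[1,1,0]+[0,0,.033]
im=cv2.resize(f[90:250,140:340],None,fx=4,fy=4,interpolation=cv2.INTER_CUBIC)
for s,t,z in((.062,-.03,.062),(.062,.03,.062),(-.062,.03,.062),(.062,.03,.006),(-.062,.03,.006)):
    p=(proj(c,(o+s*u+t*v+[0,0,z])[None])[0]-[140,90])*4; cv2.circle(im,tuple(int(k) for k in p),2,(0,0,255),-1)
for s,t in((.062,-.03),(.062,.03),(-.062,.03)):
    p=(proj(c,(np.array([.521,-.3305,.02])+s*u+t*v)[None])[0]-[140,90])*4; cv2.circle(im,tuple(int(k) for k in p),2,(0,255,0),-1)
cv2.imwrite("pics/s4.png",im)
E
```

```text
time_s: 9.3
eef_pos: [0.5213, -0.3313, 0.0823]
eef_rot: [0.0, 0.994, 0.108, 0.0]
wrist_force: [0.1, 0.2, -2.3]
opening: 0.697
grasp_force: 64.9
t 9.3 pos [ 0.5213 -0.3313  0.0823] yaw 12.39 tilt 0.03 F [ 0.1  0.2 -2.3] open 0.697 grip 64.9
shift [-0.0001 -0.0009  0.0196] turn [ 0.0004 -0.0003 -0.0002]
```

View pics/s4.png

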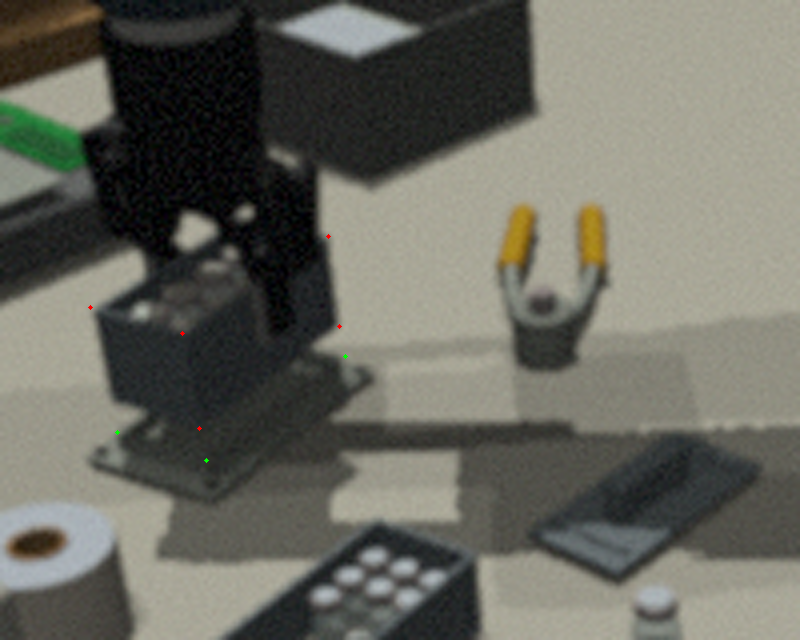

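```bash
python3 -m jog '[0,-0.0009,0.004,0,0,0,1, 0,-0.0009,0.008,0,0,0,1, 0,-0.0009,0.011,0,0,0,1, 0,-0.0009,0.014,0,0,0,1, 0,-0.0009,0.016,0,0,0,1]'; python3 go.py .521,-.3305,.0627,12.4
```

```text
time_s: 9.98
eef_pos: [0.5209, -0.3304, 0.0658]
eef_rot: [0.0, 0.994, 0.108, 0.0]
wrist_force: [-0.1, -1.2, -1.2]
opening: 0.694
grasp_force: 64.9
t 9.97 pos [ 0.5209 -0.3304  0.0658] yaw 12.39 tilt 0.01 F [-0.1 -1.2 -1.2] open 0.694 grip 64.9
shift [0.0001 0.0001 0.0031] turn [ 0.0002  0.     -0.0002]
```

```bash
python3 -m jog '[0,0,0.0015,0,0,0,1, 0,0,0.003,0,0,0,1, 0,0,0.0037,0,0,0,1, 0,0,0.0037,0,0,0,1]'; python3 go.py
```

```text
time_s: 10.48
eef_pos: [0.5212, -0.3309, 0.0628]
eef_rot: [0.001, 0.994, 0.108, 0.0]
wrist_force: [-0.5, -3.6, 0.6]
opening: 0.692
grasp_force: 65.4
t 10.47 pos [ 0.5212 -0.3309  0.0628] yaw 12.39 tilt 0.08 F [-0.5 -3.6  0.6] open 0.692 grip 65.4
```

```bash
python3 -m jog '[0,0,0.0005,0,0,0,0.5, 0,0,0.0005,0,0,0,0.25, 0,0,0.0005,0,0,0,0, 0,0,0.0005,0,0,0,0, 0,0,0.0005,0,0,0,0, 0,0,-0.02,0,0,0,0, 0,0,-0.05,0,0,0,0, 0,0,-0.09,0,0,0,0, 0,0,-0.13,0,0,0,0, 0,0,-0.15,0,0,0,0]';python3 go.py .6433,.1089,.2,-1.13 
```

```text
time_s: 11.72
eef_pos: [0.5219, -0.3312, 0.2165]
eef_rot: [0.002, 0.994, 0.108, 0.002]
wrist_force: [0.7, -0.6, 0.0]
opening: 1.003
grasp_force: 0.0
t 11.72 pos [ 0.5219 -0.3312  0.2165] yaw 12.39 tilt 0.31 F [ 0.7 -0.6  0. ] open 1.003 grip 0.0
shift [ 0.2129 -0.4038  0.0154] turn [ 0.0041 -0.0036  0.236 ]
```

```bash
python3 -m jog '[0.01,-0.02,0,0,0,0.01,0, 0.026,-0.05,0.002,0,0,0.03,0, 0.046,-0.088,0.004,0,0,0.05,0, 0.068,-0.128,0.005,0,0,0.075,0, 0.09,-0.17,0.007,0,0,0.1,0, 0.112,-0.212,0.008,0,0,0.125,0, 0.134,-0.254,0.01,0,0,0.15,0, 0.155,-0.295,0.011,0,0,0.172,0, 0.175,-0.332,0.013,0,0,0.195,0, 0.192,-0.364,0.014,0,0,0.213,0, 0.205,-0.389,0.015,0,0,0.227,0, 0.2129,-0.4038,0.0154,0,0,0.236,0, 0.2129,-0.4038,0.0154,0,0,0.236,0, 0.2129,-0.4038,0.0154,0,0,0.236,0]';python3 go.py .6433,.1089,.038,-1.13; python3 - <<'E'
from bench import *
import cv2,pickle
t=camera("top");pickle.dump(t,open("top1.pkl","wb"))
cv2.imwrite("pics/t5.png",cv2.resize(t["frame"][200:300,435:515,::-1],None,fx=6,fy=6,interpolation=cv2.INTER_CUBIC))
E
```

```text
time_s: 13.48
eef_pos: [0.642, 0.1088, 0.1968]
eef_rot: [0.0, 1.0, -0.01, -0.0]
wrist_force: [-0.2, -0.2, -0.2]
opening: 0.999
grasp_force: 0.0
t 13.47 pos [0.642  0.1088 0.1968] yaw -1.16 tilt 0.04 F [-0.2 -0.2 -0.2] open 0.999 grip 0.0
shift [ 0.0013 -0.0002  0.1588] turn [ 0.0005  0.0004 -0.0006]
```

View pics/t5.png

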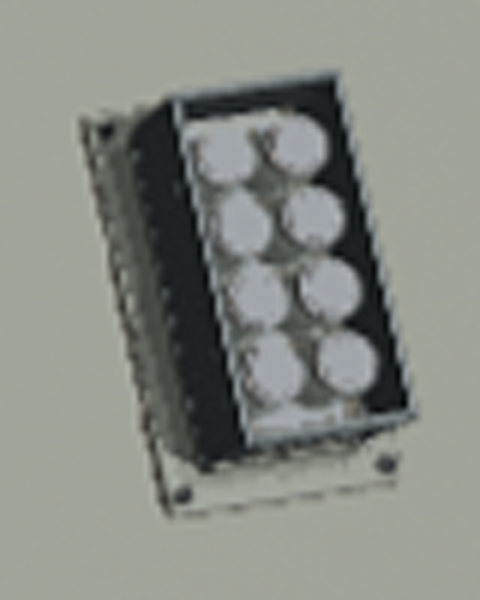

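The large tray looks seated, with rim corners at (170,98), (340,72), (416,418) and (246,447).

```bash
python3 - <<'E'
from fit import *
c=pickle.load(open("top1.pkl","rb"))
B=lambda l:(np.array(l)+.5)/6-.5+[435,200]
print(rect(c,B([(170,98),(340,72),(416,418),(246,447)]),.076,.124,.06))
E
python3 -m jog '[0.0013,0,0.03,0,0,0,0, 0.0013,0,0.06,0,0,0,0, 0.0013,0,0.09,0,0,0,0, 0.0013,0,0.115,0,0,0,0, 0.0013,0,0.135,0,0,0,0, 0.0013,0,0.15,0,0,0,0, 0.0013,0,0.1588,0,0,0,0, 0.0013,0,0.1588,0,0,0,0, 0.0013,0,0.1588,0,0,0,0.5, 0.0013,0,0.1588,0,0,0,1, 0.0013,0,0.1588,0,0,0,1, 0.0013,0,0.1588,0,0,0,1, 0.0013,0,0.1588,0,0,0,1, 0.0013,0,0.1588,0,0,0,1, 0.0013,0,0.1588,0,0,0,1]';python3 go.py
```

```text
(array([ 0.5215, -0.329 ]), 12.58, array([-0.2, -0.5, -0.1, -0.4,  0.6,  0.6, -0.2,  0.2]))
time_s: 15.4
eef_pos: [0.6445, 0.1099, 0.0394]
eef_rot: [-0.0, 1.0, -0.01, 0.001]
wrist_force: [-0.2, 1.8, 5.8]
opening: 0.69
grasp_force: 64.7
t 15.4 pos [0.6445 0.1099 0.0394] yaw -1.13 tilt 0.13 F [-0.2  1.8  5.8] open 0.69 grip 64.7
```

```bash
python3 -m jog '[0,0,-0.004,0,0,0,1, 0,0,-0.01,0,0,0,1, 0,0,-0.022,0,0,0,1, 0,0,-0.042,0,0,0,1, 0,0,-0.064,0,0,0,1, 0,0,-0.086,0,0,0,1, 0,0,-0.106,0,0,0,1, 0,0,-0.118,0,0,0,1, 0,0,-0.12,0,0,0,1, 0,0,-0.12,0,0,0,1]';python3 go.py .5218,-.3307,.158,12.45
```

```text
time_s: 16.65
eef_pos: [0.6431, 0.1098, 0.1574]
eef_rot: [0.0, 1.0, -0.01, -0.001]
wrist_force: [-0.1, -0.0, -2.3]
opening: 0.693
grasp_force: 64.7
t 16.65 pos [0.6431 0.1098 0.1574] yaw -1.13 tilt 0.07 F [-0.1 -0.  -2.3] open 0.693 grip 64.7
shift [-1.125e-01  4.428e-01 -4.000e-04] turn [-1.000e-04  1.200e-03 -2.371e-01]
```

```bash
python3 -m jog '[-0.002,0.007,0,0,0,-0.004,1, -0.006,0.024,0,0,0,-0.013,1, -0.013,0.05,0,0,0,-0.027,1, -0.021,0.083,0,0,0,-0.045,1, -0.03,0.118,0,0,0,-0.063,1, -0.039,0.153,0,0,0,-0.082,1, -0.048,0.188,0,0,0,-0.1,1, -0.057,0.223,0,0,0,-0.12,1, -0.066,0.258,0,0,0,-0.138,1, -0.075,0.293,0,0,0,-0.157,1, -0.084,0.328,0,0,0,-0.176,1, -0.093,0.363,0,0,0,-0.195,1, -0.101,0.394,0,0,0,-0.211,1, -0.107,0.418,0,0,0,-0.224,1, -0.111,0.434,0,0,0,-0.233,1, -0.113,0.4428,0,0,0,-0.237,1, -0.113,0.4428,0,0,0,-0.237,1, -0.113,0.4428,0,0,0,-0.237,1]'; python3 go.py .5213,-.3307,.114,12.45
```

```text
time_s: 18.9
eef_pos: [0.522, -0.3299, 0.158]
eef_rot: [-0.0, 0.994, 0.109, -0.0]
wrist_force: [0.5, 0.2, -2.3]
opening: 0.694
grasp_force: 64.8
t 18.9 pos [ 0.522  -0.3299  0.158 ] yaw 12.49 tilt 0.03 F [ 0.5  0.2 -2.3] open 0.694 grip 64.8
shift [-0.0008  0.0007  0.044 ] turn [-0.0005  0.0001  0.0007]
```

```bash
python3 -m jog '[0,0,0.008,0,0,0,1, 0,0,0.02,0,0,0,1, 0,0,0.03,0,0,0,1, 0,0,0.038,0,0,0,1, 0,0,0.042,0,0,0,1, 0,0,0.044,0,0,0,1, 0,0,0.044,0,0,0,1]'; python3 go.py .5213,-.3307,.1090,12.45
```

```text
time_s: 19.77
eef_pos: [0.5218, -0.3308, 0.1142]
eef_rot: [0.0, 0.994, 0.108, 0.0]
wrist_force: [-0.2, -1.3, -2.9]
opening: 0.692
grasp_force: 64.8
t 19.77 pos [ 0.5218 -0.3308  0.1142] yaw 12.44 tilt 0.01 F [-0.2 -1.3 -2.9] open 0.692 grip 64.8
shift [-0.0005 -0.0002  0.0052] turn [ 0.0002 -0.0001 -0.0001]
```

```bash
python3 -m jog '[0,0,0.0015,0,0,0,1, 0,0,0.003,0,0,0,1, 0,0,0.0045,0,0,0,1, 0,0,0.0055,0,0,0,1, 0,0,0.0055,0,0,0,1]'; python3 go.py .5213,-.3307,.1090,12.45
```

```text
time_s: 20.4
eef_pos: [0.5218, -0.3308, 0.1095]
eef_rot: [0.0, 0.994, 0.108, -0.0]
wrist_force: [-3.7, 3.0, 5.8]
opening: 0.696
grasp_force: 65.4
t 20.4 pos [ 0.5218 -0.3308  0.1095] yaw 12.45 tilt 0.01 F [-3.7  3.   5.8] open 0.696 grip 65.4
shift [-0.0005 -0.0002  0.0005] turn [ 0.0001  0.     -0.0001]
```

```bash
python3 -m jog '[0,0,0,0,0,0,0.5, 0,0,0,0,0,0,0.25, 0,0,0,0,0,0,0, 0,0,0,0,0,0,0, 0,0,0,0,0,0,0, 0,0,-0.02,0,0,0,0, 0,0,-0.05,0,0,0,0, 0,0,-0.08,0,0,0,0, 0,0,-0.1,0,0,0,0, 0,0,-0.1,0,0,0,0]';python3 go.py .6423,-.1027,.2,8.15 
```

```text
time_s: 21.65
eef_pos: [0.5227, -0.3315, 0.2112]
eef_rot: [0.002, 0.994, 0.108, 0.001]
wrist_force: [0.4, -0.2, -0.8]
opening: 1.005
grasp_force: 0.0
t 21.65 pos [ 0.5227 -0.3315  0.2112] yaw 12.45 tilt 0.26 F [ 0.4 -0.2 -0.8] open 1.005 grip 0.0
shift [ 0.1661 -0.1977  0.0109] turn [ 0.0036 -0.0027  0.075 ]
```

```bash
python3 -m jog '[0.01,-0.012,0.001,0,0,0.004,0, 0.03,-0.035,0.002,0,0,0.013,0, 0.055,-0.065,0.004,0,0,0.025,0, 0.08,-0.095,0.006,0,0,0.036,0, 0.105,-0.125,0.007,0,0,0.047,0, 0.13,-0.155,0.009,0,0,0.059,0, 0.15,-0.178,0.01,0,0,0.068,0, 0.162,-0.193,0.011,0,0,0.073,0, 0.1657,-0.1975,0.011,0,0,0.075,0, 0.1657,-0.1975,0.011,0,0,0.075,0, 0.1657,-0.1975,0.011,0,0,0.075,0]';python3 go.py .6423,-.1027,.038,8.15; python3 - <<'E'
from bench import *
import cv2,pickle
t=camera("top");pickle.dump(t,open("top2.pkl","wb"))
cv2.imwrite("pics/t6.png",cv2.resize(t["frame"][190:295,435:525,::-1],None,fx=5.5,fy=5.5,interpolation=cv2.INTER_CUBIC))
E
```

```text
time_s: 23.02
eef_pos: [0.6407, -0.1031, 0.1976]
eef_rot: [0.0, 0.998, 0.07, -0.0]
wrist_force: [-0.7, -0.1, -0.6]
opening: 0.997
grasp_force: 0.0
t 23.02 pos [ 0.6407 -0.1031  0.1976] yaw 8.08 tilt 0.02 F [-0.7 -0.1 -0.6] open 0.997 grip 0.0
shift [ 0.0017 -0.0003  0.1596] turn [ 0.0002  0.0002 -0.0012]
```

View pics/t6.png

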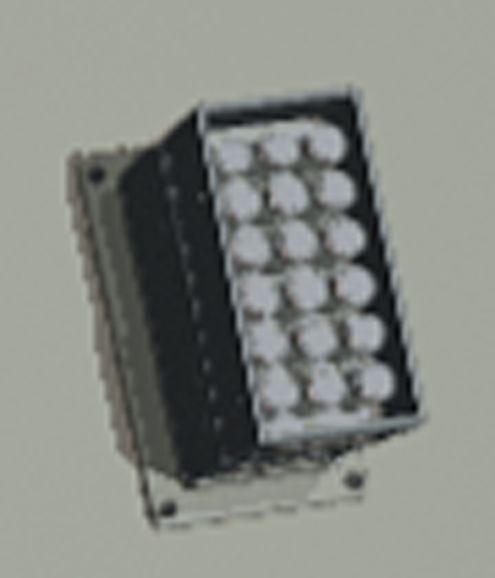

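The full tray is flush on the large one, with rim corners at about (200,106), (357,90), (426,420) and (260,443).

```bash
python3 - <<'E'
from fit import *
c=pickle.load(open("top2.pkl","rb"))
print(rect(c,(np.array([(200,106),(357,90),(426,420),(260,443)])+.5)/5.5-.5+[435,190],.122,.124,.06))
E
python3 -m jog '[0.0017,0,0.03,0,0,0,0, 0.0017,0,0.06,0,0,0,0, 0.0017,0,0.09,0,0,0,0, 0.0017,0,0.115,0,0,0,0, 0.0017,0,0.135,0,0,0,0, 0.0017,0,0.15,0,0,0,0, 0.0017,0,0.1596,0,0,0,0, 0.0017,0,0.1596,0,0,0,0, 0.0017,0,0.1596,0,0,0,0.5, 0.0017,0,0.1596,0,0,0,1, 0.0017,0,0.1596,0,0,0,1, 0.0017,0,0.1596,0,0,0,1, 0.0017,0,0.1596,0,0,0,1, 0.0017,0,0.1596,0,0,0,1, 0.0017,0,0.1596,0,0,0,1]';python3 go.py
```

```text
(array([ 0.5219, -0.3294]), 10.87, array([-0.8, -0.2,  0.6, -0.8,  0.3,  0.7, -0.1,  0.2]))
time_s: 24.95
eef_pos: [0.6438, -0.1023, 0.0394]
eef_rot: [0.001, 0.997, 0.071, 0.001]
wrist_force: [0.2, -1.1, 6.1]
opening: 0.694
grasp_force: 64.6
t 24.95 pos [ 0.6438 -0.1023  0.0394] yaw 8.15 tilt 0.15 F [ 0.2 -1.1  6.1] open 0.694 grip 64.6
```

```bash
python3 -m jog '[0,0,-0.004,0,0,0,1, 0,0,-0.01,0,0,0,1, 0,0,-0.022,0,0,0,1, 0,0,-0.042,0,0,0,1, 0,0,-0.066,0,0,0,1, 0,0,-0.092,0,0,0,1, 0,0,-0.118,0,0,0,1, 0,0,-0.14,0,0,0,1, 0,0,-0.156,0,0,0,1, 0,0,-0.164,0,0,0,1, 0,0,-0.166,0,0,0,1, 0,0,-0.166,0,0,0,1]';python3 go.py .5217,-.3306,.205,12.2
```

```text
time_s: 26.45
eef_pos: [0.6423, -0.1018, 0.2032]
eef_rot: [-0.0, 0.997, 0.071, -0.001]
wrist_force: [-0.3, -0.5, -1.4]
opening: 0.693
grasp_force: 64.6
t 26.45 pos [ 0.6423 -0.1018  0.2032] yaw 8.15 tilt 0.08 F [-0.3 -0.5 -1.4] open 0.693 grip 64.6
shift [-0.1518  0.2094 -0.0017] turn [-0.0006  0.0012 -0.0707]
```

```bash
python3 -m jog '[-0.004,0.006,0,0,0,-0.002,1, -0.013,0.018,0,0,0,-0.006,1, -0.026,0.036,0,0,0,-0.012,1, -0.043,0.06,0,0,0,-0.02,1, -0.061,0.085,0,0,0,-0.028,1, -0.079,0.11,0,0,0,-0.037,1, -0.097,0.135,0,0,0,-0.045,1, -0.115,0.159,0,0,0,-0.054,1, -0.13,0.18,0,0,0,-0.061,1, -0.142,0.196,0,0,0,-0.066,1, -0.149,0.206,0,0,0,-0.07,1, -0.1518,0.2096,0,0,0,-0.071,1, -0.1518,0.2096,0,0,0,-0.071,1, -0.1518,0.2096,0,0,0,-0.071,1]';python3 go.py .5217,-.3306,.160,12.2
```

```text
time_s: 28.2
eef_pos: [0.5225, -0.3302, 0.204]
eef_rot: [-0.0, 0.994, 0.107, 0.0]
wrist_force: [0.4, -0.1, -1.0]
opening: 0.692
grasp_force: 64.6
t 28.2 pos [ 0.5225 -0.3302  0.204 ] yaw 12.27 tilt 0.02 F [ 0.4 -0.1 -1. ] open 0.692 grip 64.6
shift [-0.0009  0.0002  0.044 ] turn [-0.0002 -0.0001  0.0011]
```

```bash
python3 -m jog '[-0.0005,0,0.008,0,0,0,1, -0.0005,0,0.02,0,0,0,1, -0.0005,0,0.03,0,0,0,1, -0.0005,0,0.038,0,0,0,1, -0.0005,0,0.042,0,0,0,1, -0.0005,0,0.044,0,0,0,1, -0.0005,0,0.0455,0,0,0,1, -0.0005,0,0.047,0,0,0,1, -0.0005,0,0.0485,0,0,0,1, -0.0005,0,0.0492,0,0,0,1, -0.0005,0,0.0492,0,0,0,1]'; python3 go.py .5213,-.3307,.155,12.2
```

```text
time_s: 29.58
eef_pos: [0.5218, -0.3311, 0.1554]
eef_rot: [0.0, 0.994, 0.106, 0.0]
wrist_force: [-2.4, 1.3, 3.5]
opening: 0.694
grasp_force: 65.0
t 29.57 pos [ 0.5218 -0.3311  0.1554] yaw 12.22 tilt 0.03 F [-2.4  1.3  3.5] open 0.694 grip 65.0
shift [-0.0004 -0.0005  0.0004] turn [ 0.0004 -0.0003  0.0003]
```

```bash
python3 -m jog '[0,0,0,0,0,0,0.5, 0,0,0,0,0,0,0.25, 0,0,0,0,0,0,0, 0,0,0,0,0,0,0, 0,0,0,0,0,0,0, 0,0,-0.02,0,0,0,0, 0,0,-0.05,0,0,0,0, 0,0,-0.08,0,0,0,0, 0,0,-0.09,0,0,0,0, 0,0,-0.09,0,0,0,0]';python3 go.py .4425,-.0961,.2,2.35 
```

```text
time_s: 30.82
eef_pos: [0.522, -0.3313, 0.2459]
eef_rot: [0.001, 0.994, 0.106, 0.001]
wrist_force: [-0.7, 0.1, -0.3]
opening: 0.998
grasp_force: 0.0
t 30.82 pos [ 0.522  -0.3313  0.2459] yaw 12.22 tilt 0.12 F [-0.7  0.1 -0.3] open 0.998 grip 0.0
shift [-0.0279 -0.2467  0.0454] turn [ 0.0016 -0.0013  0.1722]
```

```bash
python3 -m jog '[-0.001,-0.012,0.001,0,0,0.008,0, -0.004,-0.036,0.005,0,0,0.025,0, -0.008,-0.068,0.01,0,0,0.048,0, -0.012,-0.102,0.016,0,0,0.072,0, -0.016,-0.138,0.023,0,0,0.096,0, -0.02,-0.174,0.03,0,0,0.121,0, -0.024,-0.208,0.037,0,0,0.145,0, -0.026,-0.232,0.043,0,0,0.162,0, -0.0277,-0.2446,0.0454,0,0,0.1722,0, -0.0277,-0.2465,0.0454,0,0,0.1722,0, -0.0277,-0.2465,0.0454,0,0,0.1722,0]';python3 go.py .4425,-.0961,.039,2.35; python3 - <<'E'
from bench import *
import cv2,pickle
t=camera("top");pickle.dump(t,open("top3.pkl","wb"))
cv2.imwrite("pics/t7.png",cv2.resize(t["frame"][185:295,435:525,::-1],None,fx=5.4,fy=5.4,interpolation=cv2.INTER_CUBIC))
E
```

```text
time_s: 32.2
eef_pos: [0.4427, -0.0964, 0.1995]
eef_rot: [0.0, 1.0, 0.021, 0.0]
wrist_force: [-0.2, 0.2, -0.0]
opening: 1.002
grasp_force: 0.0
t 32.2 pos [ 0.4427 -0.0964  0.1995] yaw 2.35 tilt 0.03 F [-0.2  0.2 -0. ] open 1.002 grip 0.0
shift [-0.0002 -0.0004  0.1605] turn [ 0.0004 -0.0003  0.    ]
```

View pics/t7.png

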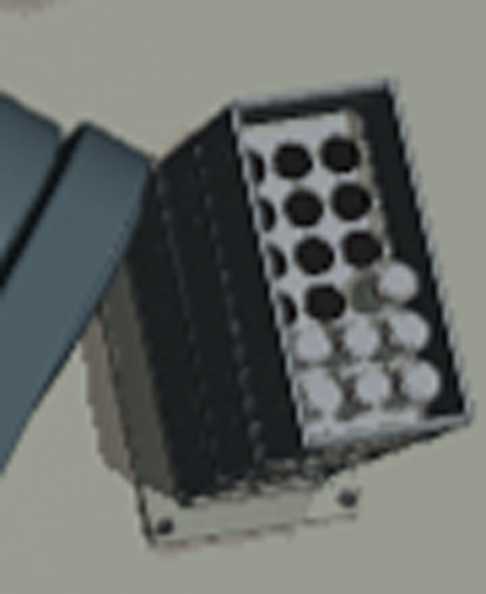

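The three trays sit flush and square, with the top rim at (236,103), (395,83), (470,415) and (305,447). Next, the cover.

```bash
python3 - <<'E'
from fit import *
c=pickle.load(open("top3.pkl","rb"))
print(rect(c,(np.array([(236,103),(395,83),(470,415),(305,447)])+.5)/5.4-.5+[435,185],.168,.124,.06))
E
python3 -m jog '[0,0,0.03,0,0,0,0.3, 0,0,0.06,0,0,0,0.4, 0,0,0.09,0,0,0,0.5, 0,0,0.115,0,0,0,0.5, 0,0,0.135,0,0,0,0.5, 0,0,0.15,0,0,0,0.5, 0,0,0.1585,0,0,0,0.5, 0,0,0.1605,0,0,0,0.5, 0,0,0.1605,0,0,0,0.5]';python3 go.py
```

```text
(array([ 0.5207, -0.33  ]), 11.97, array([-1.2, -0.6,  0.6, -1.1,  1. ,  1.5, -0.4,  0.1]))
time_s: 33.38
eef_pos: [0.4428, -0.0962, 0.0393]
eef_rot: [0.0, 1.0, 0.02, 0.0]
wrist_force: [-0.4, 0.3, 0.4]
opening: 0.498
grasp_force: 0.0
t 33.38 pos [ 0.4428 -0.0962  0.0393] yaw 2.35 tilt 0.04 F [-0.4  0.3  0.4] open 0.498 grip 0.0
```

```bash
python3 -m jog '[0,0,0,0,0,0,0.7, 0,0,0,0,0,0,0.85, 0,0,0,0,0,0,1, 0,0,0,0,0,0,1, 0,0,0,0,0,0,1, 0,0,0,0,0,0,1, 0,0,0,0,0,0,1]';python3 go.py
```

```text
time_s: 34.25
eef_pos: [0.4429, -0.0961, 0.0396]
eef_rot: [0.0, 1.0, 0.021, 0.0]
wrist_force: [-1.4, -0.7, 5.0]
opening: 0.145
grasp_force: 59.9
t 34.25 pos [ 0.4429 -0.0961  0.0396] yaw 2.36 tilt 0.06 F [-1.4 -0.7  5. ] open 0.145 grip 59.9
```

```bash
python3 -m jog '[0,0,-0.004,0,0,0,1, 0,0,-0.01,0,0,0,1, 0,0,-0.022,0,0,0,1, 0,0,-0.042,0,0,0,1, 0,0,-0.068,0,0,0,1, 0,0,-0.098,0,0,0,1, 0,0,-0.128,0,0,0,1, 0,0,-0.156,0,0,0,1, 0,0,-0.18,0,0,0,1, 0,0,-0.198,0,0,0,1, 0,0,-0.208,0,0,0,1, 0,0,-0.21,0,0,0,1, 0,0,-0.21,0,0,0,1]';python3 go.py .5215,-.3308,.249,12.2; python3 - <<'E'
from bench import *
import cv2
c=camera("scene");cv2.imwrite("pics/s8.png",cv2.resize(c["frame"][20:320,120:480,::-1],None,fx=2,fy=2,interpolation=cv2.INTER_CUBIC))
E
```

```text
time_s: 35.88
eef_pos: [0.4421, -0.0958, 0.2484]
eef_rot: [-0.0, 1.0, 0.021, -0.0]
wrist_force: [-0.7, 0.3, -1.0]
opening: 0.148
grasp_force: 59.2
t 35.88 pos [ 0.4421 -0.0958  0.2484] yaw 2.35 tilt 0.05 F [-0.7  0.3 -1. ] open 0.148 grip 59.2
shift [ 0.0697  0.2381 -0.0008] turn [-0.0005  0.0007 -0.1719]
```

View pics/s8.png

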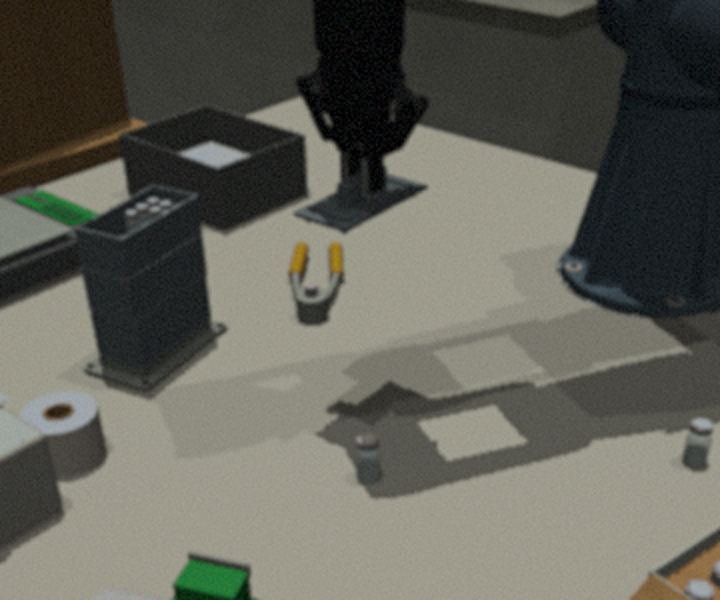

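The stack stands straight at (150,280) and the cover hangs level at (360,200). Vials and roll have not moved. Carrying the cover over.

```bash
python3 -m jog '[0.002,0.006,0,0,0,-0.004,1, 0.006,0.02,0,0,0,-0.014,1, 0.012,0.041,0,0,0,-0.03,1, 0.02,0.068,0,0,0,-0.049,1, 0.028,0.097,0,0,0,-0.07,1, 0.037,0.126,0,0,0,-0.091,1, 0.045,0.155,0,0,0,-0.112,1, 0.053,0.182,0,0,0,-0.132,1, 0.06,0.206,0,0,0,-0.149,1, 0.065,0.224,0,0,0,-0.162,1, 0.068,0.234,0,0,0,-0.169,1, 0.0695,0.238,0,0,0,-0.172,1, 0.0695,0.238,0,0,0,-0.172,1, 0.0695,0.238,0,0,0,-0.172,1]';python3 go.py .5215,-.3308,.2016,12.2
```

```text
time_s: 37.67
eef_pos: [0.5216, -0.3302, 0.249]
eef_rot: [-0.0, 0.994, 0.107, -0.0]
wrist_force: [-0.9, 0.3, -0.5]
opening: 0.148
grasp_force: 59.2
t 37.67 pos [ 0.5216 -0.3302  0.249 ] yaw 12.24 tilt 0.01 F [-0.9  0.3 -0.5] open 0.148 grip 59.2
shift [-0.0002  0.0005  0.0474] turn [-0.0002  0.      0.0006]
```

```bash
python3 -m jog '[0,0.0003,0.008,0,0,0,1, 0,0.0003,0.02,0,0,0,1, 0,0.0003,0.031,0,0,0,1, 0,0.0003,0.038,0,0,0,1, 0,0.0003,0.042,0,0,0,1, 0,0.0003,0.044,0,0,0,1, 0,0.0003,0.0455,0,0,0,1, 0,0.0003,0.047,0,0,0,1, 0,0.0003,0.0477,0,0,0,1, 0,0.0003,0.0477,0,0,0,1]'; python3 go.py .5213,-.3307,.2012,12.2
```

```text
time_s: 38.92
eef_pos: [0.5218, -0.3313, 0.2017]
eef_rot: [0.0, 0.994, 0.106, 0.0]
wrist_force: [-0.5, 0.7, 1.7]
opening: 0.147
grasp_force: 59.5
t 38.92 pos [ 0.5218 -0.3313  0.2017] yaw 12.2 tilt 0.04 F [-0.5  0.7  1.7] open 0.147 grip 59.5
shift [-0.0003 -0.0007  0.0005] turn [ 0.0006 -0.0002  0.0001]
```

```bash
python3 -m jog '[0,0,0,0,0,0,0.8, 0,0,0,0,0,0,0.6, 0,0,0,0,0,0,0.4, 0,0,0,0,0,0,0.4, 0,0,0,0,0,0,0.4, 0,0,-0.015,0,0,0,0.4, 0,0,-0.04,0,0,0,0.4, 0,0,-0.075,0,0,0,0.4, 0,0,-0.1,0,0,0,0.4, -0.04,-0.03,-0.11,0,0,0,0.4, -0.09,-0.07,-0.11,0,0,0,0.4, -0.14,-0.12,-0.11,0,0,0,0.4, -0.16,-0.17,-0.11,0,0,0,0.4, -0.16,-0.2,-0.11,0,0,0,0.4, -0.16,-0.2,-0.11,0,0,0,0.4]'; python3 - <<'E'
from bench import *
import cv2
c=camera("scene");cv2.imwrite("pics/s9.png",cv2.resize(c["frame"][60:260,130:380,::-1],None,fx=3,fy=3,interpolation=cv2.INTER_CUBIC))
E
```

```text
time_s: 40.8
eef_pos: [0.3228, -0.1685, 0.3127]
eef_rot: [0.001, 0.994, 0.107, 0.001]
wrist_force: [-0.1, -0.9, 0.7]
opening: 0.602
grasp_force: 0.0
```

View pics/s9.png

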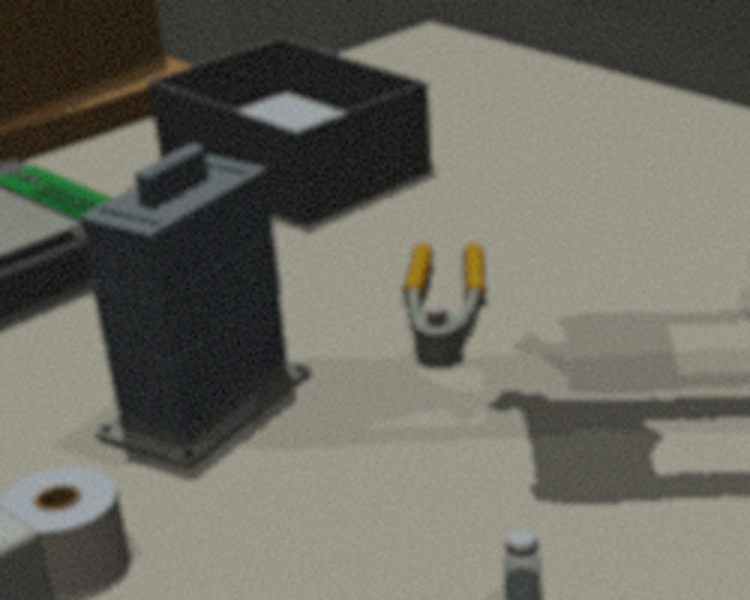

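The cover sits flush on the stack, with its plate at about (175,190) and no gaps showing. The gripper is clear, so I'm handing in.

```bash
python3 -c "from bench import hand_in;print(hand_in())"
```

```text
the job is handed in; nothing more can be done
None
```

I stacked large tray, full tray, part-filled tray and cover on the base and handed the job in at about 41 s; the last picture showed the stack square with no gaps, and I saw no movement of the vials or the label roll, but the hand-in gave no verdict.

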